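Ready the label printer after a roll change

ROBOT

A 6-joint arm with a two-finger parallel gripper is mounted at the origin on a cart in front of the work surface, level with it; the furniture and walls round the work are solid. World frame = base frame: x ahead of the robot, y to its left, z up, the work surface at z = 0. Lengths are in mm, angles in rad, forces in N, time in s.
With the tool pointing down it reaches from about 375 to 900 mm from the base axis. Payload 3.1 kg.
Tool frame: the origin (TCP) lies on the centre line of the jaws, within the pads' length; the fingertips stand arm.tips_ahead ahead of it and the grasp point (between the pads) lies 6 mm ahead of it (arm.tips_ahead is the distance from the TCP to the fingertips, in mm); z points along the fingers, y is the line along which they close (so a half turn about z gives the same grasp; the last joint's range is limited). The gripper opens to 85 mm and grips with 20 to 120 N. Pads are 22 mm wide; open, the fingers measure 114 mm over their backs; the gripper's body (76 mm by 85 mm) begins 54 mm behind the grasp point. The pads swing forward as they close: fully open they stand 13 mm farther back than shut.
Start: joints at [1.038, 0.527, 1.433, -0, 1.181, -0.178], TCP at [217.085, 586.064, 232.11] pointing down, gripper open.
Joint ranges: [-3.08, 3.08], [-0.75, 2.2], [0.22, 2.44], [-1.43, 4.57], [0, 2.65], [-2.85, 2.85]. Speed limits (rad/s): [2.79, 2.79, 3.14, 3.14, 3.14, 3.14].

INTERFACE

Orientations are given as a unit quaternion [x, y, z, w].
In Python, from station import arm gives the robot as it stands.
- The arm moves only by the tool arm_command, never from a script. Its argument "increments" is a list of rows, each a list of 7 numbers: the shift along the tool's x, y, z each as a share of 0.3 m, from -1 to 1, then the turn, a rotation vector about the tool's x, y, z each as a share of 2 pi rad, from -1 to 1, then the opening, from 0 (shut) to 1 (fully open). A call has 1 to 20 rows; each row is the pose to reach, as a shift and turn from the pose commanded when the call began, along the tool's axes at that moment, turning the shorter way round; what a row does not reach only later rows make up. A row lasts 1/8 s, in which the tool goes at most 62.5 mm and 10.7 degrees, less where a joint would pass 70% of its speed; a pose out of reach is approached as far as the arm can. A call with a number of a shift or a turn outside -1 to 1 is refused whole. A call with a gripper value outside its range is refused whole. The fingers move at their own pace and stop on an object; "newtons" is the grip in N (left out, the last holds). Time passes only in rows, so rows that repeat a pose let the fingers close. It gives the time, the measured TCP pose, the force, the opening and the grip force at its end, in the units of the state.
- arm.get_state(): the state, without advancing time (a new reading comes with each control period).
- arm.grab_frame(name): name is "scene" or "top" or "wrist"; returns a dict with "image" (480x640x3 uint8, red, green, blue), "z_map" (480x640 float32, mm along the optical axis (not along the pixel's ray), 0 where there is no reading), "K" (3x3 intrinsics, pixels), "R" (3x3) and "t" (3): a world point X has camera coordinates R X + t; the wrist camera has in their place "mount" (4x4, takes a point from camera to tool coordinates, whose origin is the TCP and whose axes are the flange's). Camera axes: x right, y down, z forward; pixel columns grow to the right and rows downward; lengths in mm; the calibration is good to about 2 mm. The wrist camera is an equidistant fisheye: a pixel r from the principal point sees the ray r / f radians off the axis. A picture is of the moment at which its call begins: read the wrist's pose just before it.
- arm.job_done(): hands the job in; it is judged then, once.
The state is a dict: "clock": time; "qpos": joint angles; "joint_vel": joint speeds; "joint_efforts": joint torques, N m; "tcp_pos": TCP position; "ee_rot": TCP orientation; "ft_force": force on the tool from outside, world axes, zero at the start; "torque": the same for the moment, N m; "gripper_width": finger opening in mm; "finger_force": force on a finger pad.
Only numpy, scipy, OpenCV 4.12 (cv2) and the standard library are available. Lean on these libraries where they do the work, as an engineer would, in place of code of your own. Each camera call takes 0.05 s, during which the arm holds its last target. There are 200 camera calls.

TASK

The label printer has just been given a fresh roll; get it ready to print by pushing with the fingertips. First slide the roll guide across until it touches the end of the roll, then press the raised print head down until it is fully home on the roller, and last swing the cover down until it is shut flush. Do not lift or shove the printer, and leave everything else on the desk where it is.

Things in the scene. Friction and masses are not known exactly. Their poses are not given: they have to be found in the camera images.
- printer: White desktop label printer, loose on rubber feet, 2.6 kg in all. Origin: centre of its underside; x from its front to its back, z up. An open well 200 mm wide (y), from x = -105 to +95 mm: side walls' inner faces at y = -92 and +92 mm, tops at z = 100; rear wall top z = 96; well floor z = 27; front block x = -105 to -71, top z = 90 mm.
- roll_end (a point): Centre of the label roll's -y end face, at x = 36, y = 14, z = 72 mm of the printer. White roll, 80 mm diameter, 70 mm wide, from y = +14 to +84 mm on a spindle 18 mm thick along y; it is fixed to the printer.
- guide (a joint): Roll guide, m: a grey disc of 68 mm diameter on the spindle with a blue upright thumb tab, on the printer's -y side of the roll. 0 = its face touches the roll's end; grows as the guide stands away from the roll, along the printer's -y (at most 0.042). Slides with about 2 N of friction and stays where it is left.
- guide_tab (a point): On the blue tab's flat outer (-y) face, to be pushed along the printer's +y. Tab 34 mm along x, 5 mm thick; its top is 3 mm above this point, its foot 49 mm below. With the guide home the point is at x = 3, y = 9, z = 108 mm of the printer. The hub round the spindle stands out 7 mm further, at x = 22 to 50, z = 58 to 86 mm.
- print_head (a joint): Print head, rad: a grey bar 168 mm along y, 37 mm front to back, 12 mm thick, hinged along y at its rear edge (x = -26, z = 101 mm of the printer). 0 = fully down on the black roller; grows as its front edge swings up (at most 0.85). Stiff hinge (0.08 N m): it stays where it is left; 2 to 4 N on the blue pad moves it.
- head_pad (a point): Centre of the blue press pad on the bar's upper face, 28 mm in front of its hinge and 6 mm above the hinge line when down (then at x = -54, y = 0, z = 107 mm of the printer).
- cover (a joint): Cover, rad: shallow white shell with a clear window, 170 x 200 mm, 22 mm deep, hinged along y at the rear rim. 0 = shut flush on the rim; grows as it opens up and back; about 1.6 = upright behind the well (stop at 1.75). Stiff hinge (0.35 N m): it stays at any angle and must be pushed all the way (2 to 5 N near its free edge).
- cover_hinge (a point): Middle of the cover's hinge line: x = 90, y = 0, z = 100 mm of the printer.
- cover_front (a point): Middle of the cover's outer face near its free edge (5 mm from the edge), 160 mm from the hinge along the cover and 22 mm out from the plane through the hinge. At x = -70, y = 0, z = 122 mm of the printer when shut.
- spare_roll: Spare white label roll standing on end, 80 mm diameter, 70 mm high; origin at the centre of its underside. Leave alone.
- staple_box_a: Small carton, 41x74x27 mm; origin under its centre. Leave alone.
- tape_1: Roll of masking tape lying flat, 104x102x25 mm; origin under its centre. Leave alone.
- marker_grey: Marker with a grey cap, 16x125x18 mm, lying; origin under its centre. Leave alone.
- staple_box_b: Small carton, 37x62x31 mm; origin under its centre. Leave alone.

How it is judged:
By the outcome, as a careful person would: the job done as asked, in the order asked, and still so for the second after the job is handed in, with the robot touching nothing.
It also fails if it takes over 58 s, if anything falls off the work surface, if the arm or the gripper's body presses on something with over 40 N, if the wrist force passes 120 N, or if a joint passes its speed limit or range.

## Working session

There is one attempt and no reset: what is moved stays moved. The work goes in short steps, Python scripts to look and compute and a tool call to move; the robot and the scene stay as the last step left them, time stands still between calls to the robot, and variables do not carry over. Pictures are saved under pics/ and viewed, at most 10 in all, crops included, and the job is handed in when it is done.

Besides the shell and the picture viewer there is one more tool, called after "Request:" as name(argument=value, ...) on one line, values as JSON. arm_command: Moves the arm, as the interface text tells. Shift numbers are shares of 0.3 m and turn numbers shares of 2 pi rad, none past 1 either way. Its arguments: {"type":"object","properties":{"increments":{"type":"array","items":{"type":"array","items":{"type":"number"}}},"newtons":{"type":"number"}},"required":["increments"]}

```bash
mkdir -p pics; ls
cat > h.py <<'E'
import numpy as np, cv2
from station import arm
from scipy.spatial.transform import Rotation as Rot
def pts(f):
    K=np.array(f["K"]);z=f["z_map"].astype(float)
    v,u=np.mgrid[0:480,0:640]
    c=np.stack([(u-K[0,2])/K[0,0]*z,(v-K[1,2])/K[1,1]*z,z],-1)
    P=(c-np.array(f["t"]).ravel())@np.array(f["R"])
    P[z==0]=np.nan
    return P
E
python3 - <<'E'
from h import *
s=arm.get_state();print({k:np.round(v,3).tolist() for k,v in s.items()}, arm.tips_ahead)
for n in("scene","top"):
    f=arm.grab_frame(n);cv2.imwrite(f"pics/{n}0.png",f["image"][...,::-1]);np.savez(f"{n}0.npz",P=pts(f),im=f["image"])
    print(n,np.round(f["K"],1).tolist(),np.round(-np.array(f["R"]).T@np.array(f["t"]).ravel()))
E
```

```text
pics
{'clock': 0.0, 'qpos': [1.037, 0.528, 1.434, 0.0, 1.181, -0.179], 'joint_vel': [-0.001, 0.001, 0.001, 0.001, 0.001, 0.002], 'joint_efforts': [0.002, -44.236, -17.802, -0.0, 0.009, -0.0], 'tcp_pos': [216.73, 585.48, 231.136], 'ee_rot': [0.176, 0.984, -0.001, -0.0], 'ft_force': [-0.001, 0.283, -0.168], 'torque': [-0.017, 0.028, 0.007], 'finger_force': 0.0, 'gripper_width': 85.485} 25.0
scene [[462.8, 0.0, 314.3], [0.0, 462.8, 245.5], [0.0, 0.0, 1.0]] [ 191. -368.  692.]
top [[498.2, 0.0, 321.3], [0.0, 498.2, 249.0], [0.0, 0.0, 1.0]] [ 384.  229. 1265.]
```

View pics/scene0.png

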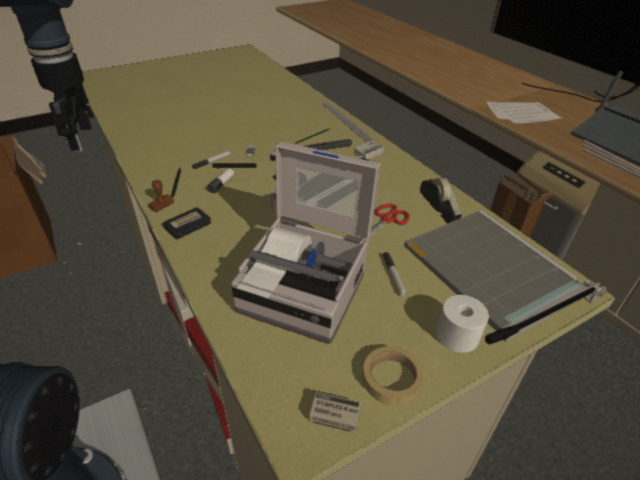

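View pics/top0.png

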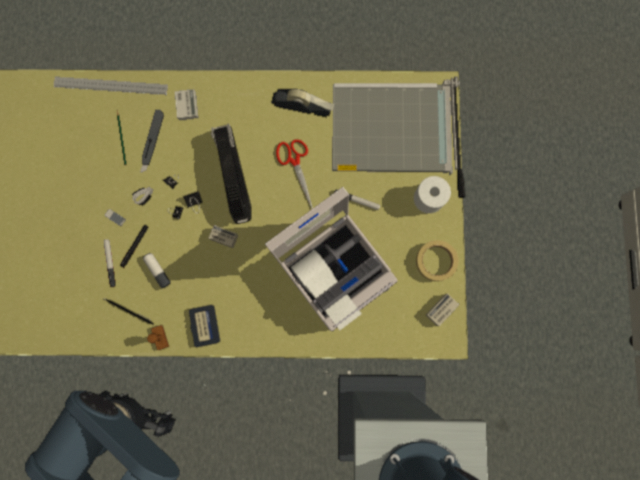

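Run:
```python
from h import *
d=np.load("top0.npz");P=d["P"];im=d["im"]
c=cv2.resize(im[180:340,250:410],None,fx=3.75,fy=3.75,interpolation=cv2.INTER_CUBIC);cv2.imwrite("pics/crop0.png",c[...,::-1])
m=np.zeros((480,640),bool);m[180:340,250:410]=1
for n in("top0","scene0"):
    P=np.load(n+".npz")["P"];Q=P.reshape(-1,3)
    k=(Q[:,2]>84)&(Q[:,2]<104)&(abs(Q[:,0]-370)<180)&(abs(Q[:,1]-200)<180)
    A=Q[k][:,:2].astype(np.float32);print(n,k.sum(),cv2.minAreaRect(A),cv2.boxPoints(cv2.minAreaRect(A)).tolist())
    k=(Q[:,2]>170)&(Q[:,2]<260)&(abs(Q[:,0]-430)<180)&(abs(Q[:,1]-220)<180)
    A=Q[k].astype(np.float32);print("cover",k.sum(),A.max(0),cv2.minAreaRect(A[:,:2].copy()))
P=np.load("top0.npz")["P"]
for u,v in [(343,265),(350,283),(336,322),(270,245),(345,192),(335,325),(393,280),(310,220),(433,193),(436,262),(443,310),(365,202),(223,237),(330,275)]:print((u,v),np.round(P[v,u]))
```

```text
top0 2486 ((504.86517333984375, 202.4097442626953), (222.87091064453125, 199.85702514648438), 37.45504379272461) [[355.6339111328125, 213.96786499023438], [477.1746826171875, 55.31520080566406], [654.096435546875, 190.85162353515625], [532.5556640625, 349.5042724609375]]
cover 132 [609.7288  348.50986 259.91687] ((571.2434692382812, 304.4676818847656), (18.296607971191406, 121.96334838867188), 45.974979400634766)
scene0 3889 ((506.61346435546875, 202.19839477539062), (226.96160888671875, 200.85784912109375), 37.26044845581055) [[355.491455078125, 213.4232177734375], [477.0986328125, 53.56214141845703], [657.7354736328125, 190.97357177734375], [536.1282958984375, 350.83465576171875]]
cover 2203 [609.96844 352.40366 259.97913] ((573.787841796875, 298.5960388183594), (26.29546356201172, 131.99362182617188), 41.60630798339844)
(343, 265) [516. 192. 110.]
(350, 283) [473. 176. 127.]
(336, 322) [384. 207.  93.]
(270, 245) [538. 346. 263.]
(345, 192) [650. 193. 265.]
(335, 325) [377. 210.  97.]
(393, 280) [483.  74.  94.]
(310, 220) [590. 265. 267.]
(433, 193) [716. -43.  11.]
(436, 262) [539. -50.  -4.]
(443, 310) [416. -58.  24.]
(365, 202) [690. 133.  16.]
(223, 237) [594. 492.  28.]
(330, 275) [493. 222. 104.]
```

View pics/crop0.png

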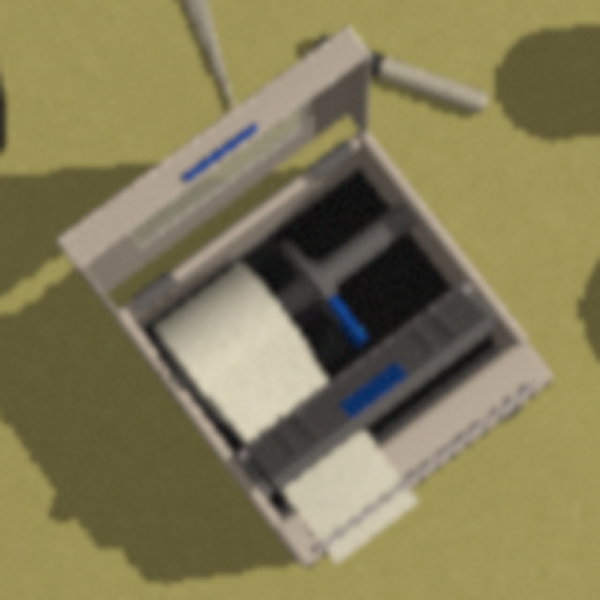

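The crop shows the printer's corners: rear-right (365,135), rear-left (122,310), front-right (550,378) and front-left (310,565). The blue tab's top runs (333,300)–(362,342) and the raised head's pad is at (373,390). The cover is upright at the back.

```bash
cat >> h.py <<'E'
yaw=np.radians(37.4); O=np.array([503.,201.,0.])
RP=Rot.from_euler('z',yaw).as_matrix()
def W(p): return O+RP@np.array(p,float)      # printer -> world
def L(p): return RP.T@(np.array(p,float)-O)  # world -> printer
Rgoal=np.stack([RP[:,1],RP[:,0],[0,0,-1]],1) # tool x=yp, y=xp, z down
def inc(tip,cp,cq,R=Rgoal):
    """increment to bring closed fingertips to printer point tip, from commanded pose cp,cq"""
    tcp=W(tip)-25*R[:,2]; R0=Rot.from_quat(cq).as_matrix()
    return np.round(R0.T@(tcp-cp)/300,4), np.round(Rot.from_matrix(R0.T@R).as_rotvec()/2/np.pi,4), np.round(tcp)
E
python3 - <<'E'
from h import *
f=arm.grab_frame("top");K=np.array(f["K"]);R=np.array(f["R"]);t=np.array(f["t"]).ravel();C=-R.T@t
def ray(c,z):
    u=250+(c[0]-1.4)/3.75;v=180+(c[1]-1.4)/3.75
    d=R.T@np.linalg.solve(K,[u,v,1]);return C+d*(z-C[2])/d[2]
for n,c,z in [("RR",(365,135),100),("RL",(122,310),100),("FR",(550,378),90),("FL",(310,565),90),("tab",(333,300),111),("tab",(362,342),111),("pad",(373,390),124)]:
    w=ray(c,z);print(n,np.round(w),np.round(L(w)))
P=np.load("scene0.npz")["P"].reshape(-1,3);l=(P-O)@RP
for z0 in (110,150,200,240):
    k=(abs(l[:,2]-z0)<6)&(abs(l[:,1])<95)&(l[:,0]>60)&(l[:,0]<160);print("cover",z0,np.round(np.percentile(l[k,0],[2,25,50,75,98])) if k.any() else 0)
k=(l[:,2]>96)&(l[:,2]<103)&(l[:,0]>-110)&(l[:,0]<80)
print("wall y",np.round(np.percentile(l[k&(l[:,1]<-85),1],[2,50,98])),np.round(np.percentile(l[k&(l[:,1]>85),1],[2,50,98])))
k=(l[:,2]>110)&(l[:,2]<140)&(l[:,0]>-90)&(l[:,0]<-20);print("head",np.round(np.percentile(l[k],[2,50,98],axis=0)))
s=arm.get_state();print(inc([-20,-30,250],s["tcp_pos"],s["ee_rot"]))
E
```

```text
RR [636. 182. 100.] [ 94. -95. 100.]
RL [522. 335. 100.] [ 97.  95. 100.]
FR [483.  65.  90.] [-99. -95.  90.]
FL [365. 216.  90.] [-101.   95.   90.]
tab [528. 203. 111.] [ 21. -14. 111.]
tab [502. 185. 111.] [-11. -13. 111.]
pad [471. 178. 124.] [-39.   1. 124.]
cover 110 [ 62. 113. 114. 115. 117.]
cover 150 [114. 116. 117. 118. 120.]
cover 200 [117. 119. 120. 121. 123.]
cover 240 [119. 121. 122. 123. 125.]
wall y [-101.  -97.  -87.] [86. 94. 99.]
head [[-53. -84. 113.]
 [-48.  -6. 124.]
 [-27.  78. 129.]]
(array([-1.3889, -0.9808, -0.1443]), array([-0.0003,  0.    ,  0.0896]), array([505., 165., 275.]))
```

Request:
arm_command(increments=[[-1, -0.7, -0.14, 0, 0, 0.0896, 0], [-1, -0.7, -0.14, 0, 0, 0.0896, 0], [-1, -0.7, -0.14, 0, 0, 0.0896, 0], [-1, -0.7, -0.14, 0, 0, 0.0896, 0], [-1, -0.7, -0.14, 0, 0, 0.0896, 0], [-1, -0.7, -0.14, 0, 0, 0.0896, 0], [-1, -0.7, -0.14, 0, 0, 0.0896, 0], [-1, -0.7, -0.14, 0, 0, 0.0896, 0], [-1, -0.7, -0.14, 0, 0, 0.0896, 0]])

```text
clock: 1.27
tcp_pos: [424.3, 285.9, 273.8]
ee_rot: [0.442, 0.897, -0.0, -0.0]
ft_force: [0.8, 0.8, -0.1]
gripper_width: 0.2
finger_force: 0.0
```

```bash
sed -i 's/503.,201.,0./504.,201.6,0./' h.py
python3 - <<'E'
from h import *
s=arm.get_state();print(s["clock"],np.round(s["tcp_pos"],1),np.round(s["ee_rot"],3),s["gripper_width"],s["ft_force"])
print(inc([3,-50,180],s["tcp_pos"],s["ee_rot"]))
E
```

```text
1.275 [424.3 285.9 273.8] [ 0.442  0.897 -0.    -0.   ] 0.2195166167452112 [ 0.83127994  0.79286747 -0.10727945]
(array([-0.5513,  0.0494,  0.2288]), array([-0.0001, -0.0001,  0.0003]), array([537., 164., 205.]))
```

Request:
arm_command(increments=[[-0.55, 0.05, 0.23, 0, 0, 0, 0], [-0.55, 0.05, 0.23, 0, 0, 0, 0], [-0.55, 0.05, 0.23, 0, 0, 0, 0], [-0.55, 0.05, 0.23, 0, 0, 0, 0], [-0.55, 0.05, 0.23, 0, 0, 0, 0]])

```text
clock: 1.9
tcp_pos: [536.7, 164.2, 204.8]
ee_rot: [0.442, 0.897, -0.0, -0.001]
ft_force: [-0.1, -0.0, 0.2]
gripper_width: -0.1
finger_force: 0.0
```

Run:
```python
from h import *
s=arm.get_state();f=arm.grab_frame("wrist");cv2.imwrite("pics/w1.png",f["image"][...,::-1])
R0=Rot.from_quat(s["ee_rot"]).as_matrix();print(L(s["tcp_pos"]+25*R0[:,2]),s["ft_force"])
M=np.array(f["mount"]);K=np.array(f["K"]);print(np.round(M,3).tolist(),np.round(K,1).tolist())
np.savez("w1.npz",M=M,K=K,R0=R0,p=s["tcp_pos"],z=f["z_map"])
print(inc([4,-42,88],s["tcp_pos"],s["ee_rot"]))
```

```text
[  3.21720811 -49.52985304 179.76641444] [-0.13753586 -0.0159757   0.15120412]
[[-0.001, -0.955, -0.297, 77.057], [1.0, -0.001, 0.0, -0.828], [-0.001, -0.297, 0.955, -141.771], [0.0, 0.0, 0.0, 1.0]] [[371.6, 0.0, 319.4], [0.0, 371.6, 242.8], [0.0, 0.0, 1.0]]
(array([0.0248, 0.0029, 0.3059]), array([-0.0002, -0.0002,  0.0003]), array([533., 171., 113.]))
```

View pics/w1.png

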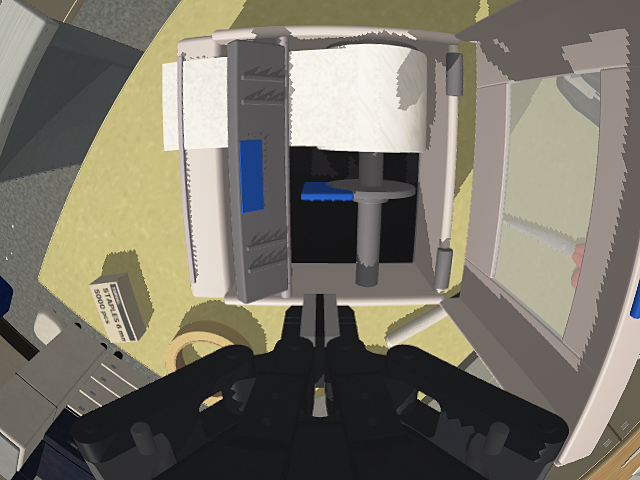

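The wrist view shows the tab's blue top at (302–352, 182–200), the head pad at (252,175), the hinge line at column ~288 and the fingertips near (320,300).

Run:
```python
from h import *
d=np.load("w1.npz");K=d["K"];M=d["M"]
def pr(u,v,z):
    x=np.array([u-K[0,2],v-K[1,2]])/K[0,0];r=np.hypot(*x);c=np.r_[x/r*np.sin(r),np.cos(r)]
    T=lambda q,w:d["R0"]@(M[:3,:3]@q+w*M[:3,3])+w*d["p"]
    o=T(c*0,1);q=T(c,0);return np.round(L(o+q*(z-o[2])/q[2]),1)
print("tab",pr(302,191,111),pr(352,191,111),pr(327,183,111),pr(327,200,111))
print("pad",pr(240,175,125),pr(262,175,125),"hinge",pr(288,175,104),"walls R",pr(320,262,100),pr(180,200,90), "barfront",pr(230,175,129))
print("rollend",pr(355,153,112))
```

```text
tab [ -8.8 -11.  111. ] [ 23.3 -10.9 111. ] [  7.2  -5.8 111. ] [  7.3 -16.9 111. ]
pad [-45.8   1.6 125. ] [-32.2   1.3 125. ] hinge [-18.2  -1.4 104. ] walls R [  2.8 -63.4 100. ] [-100.1  -19.4   90. ] barfront [-51.1   2.2 129. ]
rollend [ 24.7  13.6 112. ]
```

```bash
sed -i 's/504.,201.6,0./506.4,203.4,0./' h.py
python3 - <<'E'
from h import *
s=arm.get_state()
for p in ([3,-42,88],[3,-25,88],[3,-6,88]):print(inc(p,s["tcp_pos"],s["ee_rot"]))
E
```

```text
(array([0.0238, 0.0091, 0.3074]), array([-0.0001, -0.0001,  0.0004]), array([534., 172., 113.]))
(array([0.0805, 0.0092, 0.3074]), array([-0.0001, -0.0001,  0.0004]), array([524., 185., 113.]))
(array([0.1438, 0.0093, 0.3075]), array([-0.0001, -0.0001,  0.0004]), array([512., 200., 113.]))
```

Request:
arm_command(increments=[[0.024, 0.009, 0.1, 0, 0, 0, 0], [0.024, 0.009, 0.2, 0, 0, 0, 0], [0.024, 0.009, 0.28, 0, 0, 0, 0], [0.024, 0.009, 0.307, 0, 0, 0, 0], [0.024, 0.009, 0.307, 0, 0, 0, 0], [0.05, 0.009, 0.307, 0, 0, 0, 0], [0.06, 0.009, 0.307, 0, 0, 0, 0], [0.07, 0.009, 0.307, 0, 0, 0, 0], [0.08, 0.009, 0.307, 0, 0, 0, 0], [0.09, 0.009, 0.307, 0, 0, 0, 0], [0.1, 0.009, 0.307, 0, 0, 0, 0], [0.11, 0.009, 0.307, 0, 0, 0, 0], [0.12, 0.009, 0.307, 0, 0, 0, 0], [0.13, 0.009, 0.307, 0, 0, 0, 0], [0.14, 0.009, 0.307, 0, 0, 0, 0]])

```text
clock: 3.82
tcp_pos: [514.1, 198.1, 113.0]
ee_rot: [0.443, 0.897, -0.0, -0.0]
ft_force: [0.5, -0.5, 0.8]
gripper_width: -0.1
finger_force: 0.0
```

```bash
cat > st.py <<'E'
from h import *
s=arm.get_state();R0=Rot.from_quat(s["ee_rot"]).as_matrix()
print("clk",s["clock"],"tip",np.round(L(s["tcp_pos"]+25*R0[:,2]),1),"F printer",np.round(RP.T@s["ft_force"],2))
E
python3 - <<'E'
exec(open('st.py').read())
f=arm.grab_frame("wrist");cv2.imwrite("pics/w2.png",f["image"][100:400,160:480,::-1].repeat(2,0).repeat(2,1)[:600])
E
```

```text
clk 3.825 tip [ 2.9 -8.9 88. ] F printer [ 0.11 -0.73  0.76]
```

View pics/w2.png

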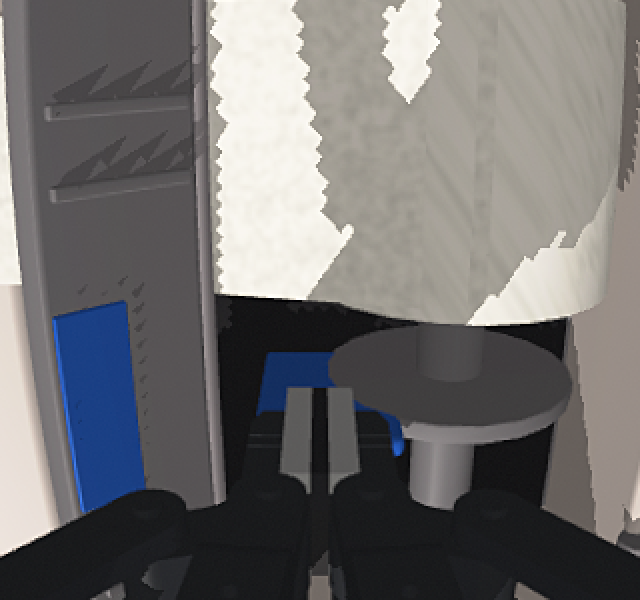

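Wrist crop: the tip is at the tab, (320,390), and the disc at (450,380) still has a gap to the roll end at row ~310. I'll push on.

Request:
arm_command(increments=[[0.005, 0, 0, 0, 0, 0, 0], [0.01, 0, 0, 0, 0, 0, 0], [0.015, 0, 0, 0, 0, 0, 0], [0.02, 0, 0, 0, 0, 0, 0], [0.02, 0, 0, 0, 0, 0, 0], [0.02, 0, 0, 0, 0, 0, 0]])

```text
clock: 4.62
tcp_pos: [510.6, 202.7, 113.0]
ee_rot: [0.443, 0.897, 0.0, 0.0]
ft_force: [-0.7, 0.7, -0.3]
gripper_width: 0.0
finger_force: 0.0
```

```bash
python3 st.py
```

```text
clk 4.625 tip [ 3.  -3.1 88. ] F printer [-0.17  0.97 -0.26]
```

Request:
arm_command(increments=[[0.004, 0, 0, 0, 0, 0, 0], [0.008, 0, 0, 0, 0, 0, 0], [0.01, 0, 0, 0, 0, 0, 0], [0.01, 0, 0, 0, 0, 0, 0]])

```text
clock: 5.12
tcp_pos: [508.7, 205.2, 113.0]
ee_rot: [0.443, 0.897, -0.0, -0.0]
ft_force: [-0.3, 0.3, 0.8]
gripper_width: -0.1
finger_force: 0.0
```

Run:
```python
exec(open('st.py').read())
f=arm.grab_frame("wrist");cv2.imwrite("pics/w3.png",f["image"][100:400,160:480,::-1].repeat(2,0).repeat(2,1)[:600])
```

```text
clk 5.125 tip [ 2.9  0.  88. ] F printer [-0.04  0.43  0.81]
```

View pics/w3.png

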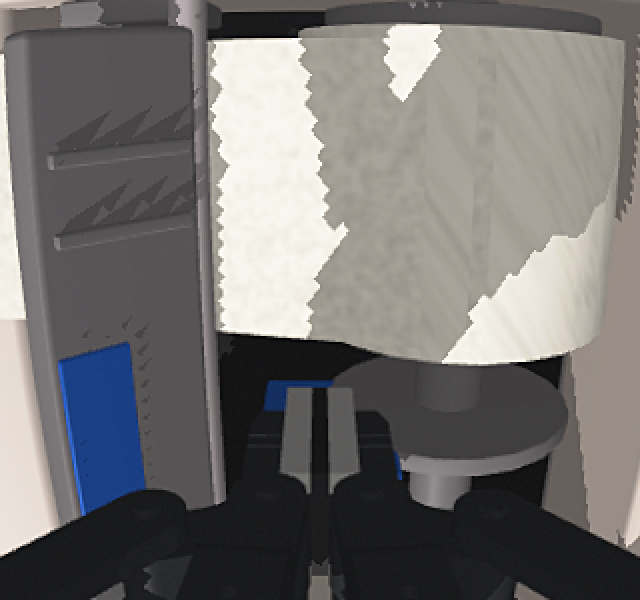

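The w3 crop puts the finger at (320,390) in front of the blue tab, and the disc hasn't moved relative to the roll. I'll check heights with the wrist depth.

```bash
cat >> h.py <<'E'
def wpts():
    s=arm.get_state();f=arm.grab_frame("wrist");K=np.array(f["K"]);M=np.array(f["mount"]);z=f["z_map"].astype(float)
    v,u=np.mgrid[0:480,0:640];x=(u-K[0,2])/K[0,0];y=(v-K[1,2])/K[1,1];r=np.hypot(x,y)+1e-9
    c=np.stack([x/r*np.tan(r)*z,y/r*np.tan(r)*z,z],-1)
    R0=Rot.from_quat(s["ee_rot"]).as_matrix()
    P=((c@M[:3,:3].T+M[:3,3])@R0.T+s["tcp_pos"]-O)@RP
    P[z==0]=np.nan
    return P,f["image"]
E
python3 - <<'E'
from h import *
P,im=wpts()
np.savez("w4.npz",P=P,im=im)
# crop px -> full: u=160+c/2, v=100+r/2
for n,c,r in [("tipL",298,395),("tipR",342,395),("tipL2",298,420),("dark tip",262,425),("dark",375,425),("tab",300,384),("tab",285,392),("tab",275,400),("tabR",399,465),("disc",450,410),("discbot",450,464),("rollend",440,345),("pad",100,400)]:
    print(n,np.round(P[100+r//2,160+c//2]))
b=(im[...,2]>1.5*im[...,0])&(im[...,2]>70);b[:, :270]=0;b[:,400:]=0;b[:240]=0
q=P[b];print(b.sum(),np.round(np.nanpercentile(q,[2,20,50,80,98],axis=0)))
E
```

```text
tipL [ -2.  12. 120.]
tipR [  7.  12. 119.]
tipL2 [ -2.  12. 131.]
dark tip [ -9.   8. 125.]
dark [ 13.   8. 125.]
tab [ -3. -12.  63.]
tab [ -7. -11.  70.]
tab [-10. -12.  74.]
tabR [ 20. -12. 107.]
disc [ 37. -12.  81.]
discbot [ 33. -13. 105.]
rollend [ 28.  19. 111.]
pad [-42.  13. 125.]
319 [[-12. -13.  60.]
 [-10. -12.  62.]
 [ -5. -12.  66.]
 [ 14. -12.  76.]
 [ 21. -11. 111.]]
```

Run:
```python
from h import *
d=np.load("w4.npz");P=d["P"];im=d["im"]
for v in range(286,312,2):print(v,np.round(P[v,309]),im[v,309],np.round(P[v,292]),im[v,292])
f=arm.grab_frame("scene");Q=(pts(f)-O)@RP
s=arm.get_state();print(L(s["tcp_pos"]),s["gripper_width"],s["qpos"])
k=(Q[...,2]>112)&(Q[...,2]<300)&(abs(Q[...,0]-3)<16)&(abs(Q[...,1])<16)
q=Q[k];print(k.sum(),np.round(np.percentile(q,[0,2,10,50,98],axis=0)) if k.any() else 0)
c=f["image"][180:330,210:410];cv2.imwrite("pics/s5.png",cv2.resize(c,None,fx=4,fy=4,interpolation=cv2.INTER_CUBIC)[...,::-1])
```

```text
286 [ -5. -25.  26.] [21 19 22] [-16. -24.  27.] [19 19 21]
288 [ -5. -26.  25.] [20 17 19] [-16. -26.  26.] [20 20 21]
290 [ -4. -11.  61.] [19 38 77] [-16. -27.  27.] [21 20 19]
292 [ -4. -12.  63.] [11 42 96] [-16. -29.  26.] [20 16 14]
294 [ -2.  12. 117.] [95 93 86] [-16. -30.  27.] [20 20 23]
296 [ -2.  12. 118.] [93 92 91] [-16. -32.  27.] [21 26 39]
298 [ -2.  12. 121.] [93 92 91] [-17. -34.  26.] [21 28 50]
300 [ -2.  12. 122.] [93 91 91] [-17. -35.  27.] [19 35 69]
302 [ -2.  12. 124.] [92 91 90] [-16. -36.  27.] [17 36 71]
304 [ -2.  12. 125.] [93 92 91] [-12. -12.  78.] [21 41 81]
306 [ -2.  12. 128.] [92 91 90] [ -9.   8. 119.] [27 25 23]
308 [ -2.  12. 129.] [92 92 90] [ -9.   8. 121.] [25 26 27]
310 [ -2.  12. 131.] [92 91 90] [ -9.   8. 123.] [25 25 28]
[ 2.95956038e+00 -9.95137712e-02  1.13013092e+02] -0.1796521853877136 [ 1.79480583e-01  5.96722423e-01  1.72978169e+00 -4.03516720e-05
  8.15038933e-01 -4.73526900e-01]
301 [[-13. -16. 113.]
 [-13. -15. 116.]
 [-12. -14. 122.]
 [ -5. -11. 152.]
 [ 13.   6. 219.]]
```

View pics/s5.png

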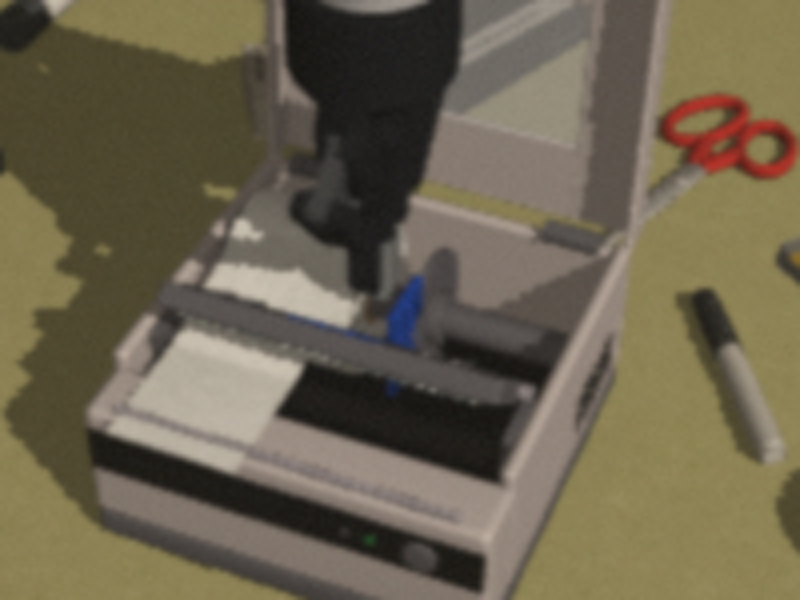

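Scene crop: the fingertips at (370,290) hover just above the blue tab at (405,310), so the finger passed over it. The depth puts the real fingertips about 3 mm behind the TCP rather than 25 mm ahead. I'll back off and redo this with the measured offset.

```bash
sed -i 's/tcp=W(tip)-25\*R/tcp=W(tip)+3*R/' h.py; sed -i 's/+25\*R0/-3*R0/' st.py
python3 - <<'E'
from h import *
P=np.load("w4.npz")["P"]
for c,r in [(100,530),(160,500),(30,580),(270,490),(210,540),(370,490),(480,500),(600,560)]:print(c,r,np.round(P[100+r//2,160+c//2]))
s=arm.get_state()
for p in ([3,0,135],[3,-42,135],[3,-42,94],[3,-32,94],[3,-2,94],[3,1,94]):print(p,inc(p,s["tcp_pos"],s["ee_rot"]))
E
```

```text
100 530 [-30.  13. 168.]
160 500 [-22.  15. 163.]
30 580 [-37.  13. 181.]
270 490 [ -5.  15. 159.]
210 540 [-15.   8. 163.]
370 490 [ 10.  14. 158.]
480 500 [ 26.  14. 162.]
600 560 [ 42.  12. 176.]
[3, 0, 135] (array([ 0.0003,  0.0001, -0.0633]), array([0., 0., 0.]), array([509., 205., 132.]))
[3, -42, 135] (array([-1.397e-01,  1.000e-04, -6.330e-02]), array([0., 0., 0.]), array([534., 172., 132.]))
[3, -42, 94] (array([-1.397e-01,  1.000e-04,  7.340e-02]), array([0., 0., 0.]), array([534., 172.,  91.]))
[3, -32, 94] (array([-1.063e-01,  1.000e-04,  7.340e-02]), array([0., 0., 0.]), array([528., 180.,  91.]))
[3, -2, 94] (array([-0.0063,  0.0001,  0.0734]), array([0., 0., 0.]), array([510., 204.,  91.]))
[3, 1, 94] (array([0.0037, 0.0001, 0.0734]), array([0., 0., 0.]), array([508., 206.,  91.]))
```

Request:
arm_command(increments=[[0, 0, -0.063, 0, 0, 0, 0], [-0.14, 0, -0.063, 0, 0, 0, 0], [-0.14, 0, -0.063, 0, 0, 0, 0], [-0.14, 0, 0.04, 0, 0, 0, 0], [-0.14, 0, 0.073, 0, 0, 0, 0], [-0.12, 0, 0.073, 0, 0, 0, 0], [-0.1, 0, 0.073, 0, 0, 0, 0], [-0.09, 0, 0.073, 0, 0, 0, 0], [-0.08, 0, 0.073, 0, 0, 0, 0], [-0.07, 0, 0.073, 0, 0, 0, 0], [-0.06, 0, 0.073, 0, 0, 0, 0], [-0.05, 0, 0.073, 0, 0, 0, 0], [-0.04, 0, 0.073, 0, 0, 0, 0], [-0.03, 0, 0.073, 0, 0, 0, 0], [-0.025, 0, 0.073, 0, 0, 0, 0], [-0.025, 0, 0.073, 0, 0, 0, 0]])

```text
clock: 7.28
tcp_pos: [513.2, 199.4, 91.0]
ee_rot: [0.443, 0.897, 0.0, -0.0]
ft_force: [1.1, -1.2, 1.1]
gripper_width: 0.2
finger_force: 0.7
```

```bash
python3 st.py
python3 - <<'E'
from h import *
P,im=wpts();q=P.reshape(-1,3)
k=(abs(q[:,0]-50)<18)&(q[:,2]>80)&(q[:,2]<103)&(q[:,1]>-60)&(q[:,1]<12);print("disc y",k.sum(),np.round(np.percentile(q[k,1],[2,50,98])))
k=(im.reshape(-1,3)[:,2]>1.5*im.reshape(-1,3)[:,0])&(abs(q[:,0]-5)<25)&(q[:,2]>55);print("tab",k.sum(),np.round(np.percentile(q[k],[2,50,98],axis=0)))
E
```

```text
clk 7.275 tip [ 3.  -7.3 94. ] F printer [ 0.16 -1.59  1.14]
disc y 1136 [-33. -11.  10.]
tab 3016 [[-12.   5.  84.]
 [  2.  10. 106.]
 [ 20.  10. 112.]]
```

Request:
arm_command(increments=[[0.004, 0, 0, 0, 0, 0, 0], [0.008, 0, 0, 0, 0, 0, 0], [0.012, 0, 0, 0, 0, 0, 0], [0.012, 0, 0, 0, 0, 0, 0]])

```text
clock: 7.82
tcp_pos: [510.9, 202.1, 91.0]
ee_rot: [0.443, 0.897, -0.0, -0.0]
ft_force: [1.4, -1.3, -0.3]
gripper_width: -0.2
finger_force: 0.8
```

```bash
python3 st.py
```

```text
clk 7.825 tip [ 2.8 -3.8 94. ] F printer [ 0.29 -1.91 -0.3 ]
```

Request:
arm_command(increments=[[0.002, 0, 0, 0, 0, 0, 0], [0.004, 0, 0, 0, 0, 0, 0], [0.004, 0, 0, 0, 0, 0, 0]])

```text
clock: 8.2
tcp_pos: [510.3, 203.0, 91.0]
ee_rot: [0.443, 0.897, -0.0, -0.0]
ft_force: [1.6, -1.0, -0.2]
gripper_width: 0.0
finger_force: 0.9
```

```bash
python3 st.py
```

```text
clk 8.2 tip [ 2.9 -2.7 94. ] F printer [ 0.67 -1.78 -0.23]
```

Request:
arm_command(increments=[[0.002, 0, 0, 0, 0, 0, 0], [0.004, 0, 0, 0, 0, 0, 0], [0.004, 0, 0, 0, 0, 0, 0]])

```text
clock: 8.57
tcp_pos: [509.9, 203.6, 91.1]
ee_rot: [0.443, 0.897, -0.0, 0.0]
ft_force: [2.6, -3.2, -1.7]
gripper_width: 0.0
finger_force: 2.1
```

```bash
python3 st.py
```

```text
clk 8.575 tip [ 2.9 -1.9 94.1] F printer [ 0.17 -4.1  -1.72]
```

Request:
arm_command(increments=[[0.002, 0, 0, 0, 0, 0, 0], [0.004, 0, 0, 0, 0, 0, 0], [0.004, 0, 0, 0, 0, 0, 0]])

```text
clock: 8.95
tcp_pos: [509.8, 203.8, 91.1]
ee_rot: [0.443, 0.897, -0.001, 0.001]
ft_force: [4.0, -7.0, -1.3]
gripper_width: 0.5
finger_force: 3.8
```

```bash
python3 st.py
```

```text
clk 8.95 tip [ 2.9 -1.8 94.1] F printer [-1.09 -7.93 -1.26]
```

Guide home: the force rose to 8 N with the tip stopped at the expected spot. I'll back off, then go over the head pad.

Run:
```python
from h import *
s=arm.get_state()
for p in ([3,-8,94],[3,-10,150],[-49,0,150],[-49,0,135],[-53,0,115]):print(p,inc(p,s["tcp_pos"],s["ee_rot"]))
```

```text
[3, -8, 94] (array([-0.0207,  0.0003,  0.0005]), array([-0.    ,  0.0004,  0.0002]), array([514., 199.,  91.]))
[3, -10, 150] (array([-0.0278,  0.0002, -0.1862]), array([-0.    ,  0.0004,  0.0002]), array([515., 197., 147.]))
[-49, 0, 150] (array([ 0.0057, -0.1731, -0.1862]), array([-0.    ,  0.0004,  0.0002]), array([467., 174., 147.]))
[-49, 0, 135] (array([ 0.0058, -0.1731, -0.1362]), array([-0.    ,  0.0004,  0.0002]), array([467., 174., 132.]))
[-53, 0, 115] (array([ 0.006 , -0.1864, -0.0696]), array([-0.    ,  0.0004,  0.0002]), array([464., 171., 112.]))
```

Request:
arm_command(increments=[[-0.03, 0, 0, 0, 0, 0, 0], [-0.03, 0, 0, 0, 0, 0, 0], [-0.03, 0, -0.1, 0, 0, 0, 0], [-0.03, 0, -0.186, 0, 0, 0, 0], [-0.03, 0, -0.186, 0, 0, 0, 0], [0.002, -0.173, -0.186, 0, 0, 0, 0], [0.002, -0.173, -0.186, 0, 0, 0, 0], [0.002, -0.173, -0.136, 0, 0, 0, 0], [0.002, -0.173, -0.12, 0, 0, 0, 0], [0.002, -0.175, -0.11, 0, 0, 0, 0], [0.002, -0.178, -0.1, 0, 0, 0, 0], [0.002, -0.18, -0.09, 0, 0, 0, 0], [0.002, -0.183, -0.08, 0, 0, 0, 0], [0.002, -0.186, -0.07, 0, 0, 0, 0], [0.002, -0.186, -0.07, 0, 0, 0, 0]])

```text
clock: 10.82
tcp_pos: [464.6, 171.5, 111.8]
ee_rot: [0.443, 0.897, 0.0, 0.0]
ft_force: [1.4, -0.3, 0.5]
gripper_width: 0.3
finger_force: 0.0
```

```bash
python3 st.py;python3 - <<'E'
from h import *
P,im=wpts();q=P.reshape(-1,3)
k=(im.reshape(-1,3)[:,2]>1.5*im.reshape(-1,3)[:,0])&(abs(q[:,0]-5)<25)&(q[:,2]>55)&(abs(q[:,1])<30);print("tab",k.sum(),np.round(np.percentile(q[k],[2,50,98],axis=0)))
k=(q[:,0]<-28)&(q[:,0]>-70)&(q[:,1]>30)&(q[:,1]<80)&(q[:,2]>98);print("bar",k.sum(),np.round(np.percentile(q[k],[2,50,98],axis=0)))
E
```

```text
clk 10.825 tip [-5.260e+01  1.000e-01  1.148e+02] F printer [ 0.91 -1.08  0.47]
tab 1498 [[-13.  10.  94.]
 [ -0.  14. 109.]
 [ 19.  15. 112.]]
bar 10699 [[-62.  31. 106.]
 [-46.  56. 109.]
 [-29.  79. 112.]]
```

Request:
arm_command(increments=[[0, 0, 0.007, 0, 0, 0, 0], [0, 0, 0.014, 0, 0, 0, 0], [0, 0, 0.021, 0, 0, 0, 0], [0, 0, 0.025, 0, 0, 0, 0], [0, 0, 0.025, 0, 0, 0, 0]])

```text
clock: 11.5
tcp_pos: [464.2, 171.3, 106.7]
ee_rot: [0.443, 0.897, 0.0, 0.0]
ft_force: [-4.3, -2.2, 19.6]
gripper_width: 0.3
finger_force: 10.0
```

```bash
python3 st.py
```

```text
clk 11.5 tip [-5.300e+01  1.000e-01  1.097e+02] F printer [-4.69  0.87 19.58]
```

Request:
arm_command(increments=[[0, 0, 0.003, 0, 0, 0, 0], [0, 0, 0.006, 0, 0, 0, 0], [0, 0, 0.006, 0, 0, 0, 0]])

```text
clock: 11.88
tcp_pos: [464.2, 171.3, 106.5]
ee_rot: [0.443, 0.897, 0.0, 0.001]
ft_force: [-7.0, -2.8, 33.5]
gripper_width: -0.0
finger_force: 16.8
```

```bash
python3 st.py
```

```text
clk 11.875 tip [-5.300e+01  1.000e-01  1.095e+02] F printer [-7.3   2.01 33.46]
```

Head stopped hard at 33 N with the tip at its expected home height. I'll lift, check, and fly over the cover.

Run:
```python
from h import *
s=arm.get_state()
for p in ([-53,0,205],[-53,0,305],[150,0,305],[150,0,247]):print(p,inc(p,s["tcp_pos"],s["ee_rot"]))
```

```text
[-53, 0, 205] (array([-0.0009,  0.0004, -0.3185]), array([0.0002, 0.0002, 0.0001]), array([464., 171., 202.]))
[-53, 0, 305] (array([-0.0013,  0.0008, -0.6518]), array([0.0002, 0.0002, 0.0001]), array([464., 171., 302.]))
[150, 0, 305] (array([-0.0019,  0.6775, -0.6511]), array([0.0002, 0.0002, 0.0001]), array([626., 295., 302.]))
[150, 0, 247] (array([-0.0017,  0.6773, -0.4578]), array([0.0002, 0.0002, 0.0001]), array([626., 295., 244.]))
```

Request:
arm_command(increments=[[0, 0, -0.1, 0, 0, 0, 0], [0, 0, -0.2, 0, 0, 0, 0], [0, 0, -0.3, 0, 0, 0, 0], [0, 0, -0.3, 0, 0, 0, 0]])

```text
clock: 12.38
tcp_pos: [466.1, 171.9, 194.7]
ee_rot: [0.443, 0.897, 0.002, 0.002]
ft_force: [0.7, 0.2, 0.2]
gripper_width: 0.5
finger_force: 0.0
```

```bash
python3 st.py
python3 - <<'E'
from h import *
P,im=wpts();q=P.reshape(-1,3);np.savez("w6.npz",P=P,im=im)
cv2.imwrite("pics/w6.png",im[...,::-1])
k=(im.reshape(-1,3)[:,2]>1.5*im.reshape(-1,3)[:,0])&(q[:,2]>55)&(q[:,2]<130)&(abs(q[:,1])<40)
for a,b in((-90,-25),(-20,30)):
    j=k&(q[:,0]>a)&(q[:,0]<b);print(a,j.sum(),np.round(np.percentile(q[j],[2,50,98],axis=0),1))
k=(q[:,0]<-28)&(q[:,0]>-66)&(abs(q[:,1])<80)&(abs(q[:,1])>30)&(q[:,2]>95)&(q[:,2]<120);A=q[k];print("bar slope",np.polyfit(A[:,0],A[:,2],1),k.sum(),np.round(np.percentile(A,[2,50,98],axis=0),1))
E
```

```text
clk 12.375 tip [-51.2  -0.5 197.7] F printer [ 0.71 -0.27  0.17]
-90 1558 [[-60.6 -19.9 105.5]
 [-53.    2.  106.9]
 [-45.2  22.1 108.2]]
-20 665 [[-12.8  10.2  90.4]
 [  0.3  14.  110.1]
 [ 19.2  15.2 112.3]]
bar slope [6.90650809e-03 1.06432842e+02] 4813 [[-62.1 -37.3 104.5]
 [-44.7  53.2 106. ]
 [-28.6  79.1 108.5]]
```

View pics/w6.png

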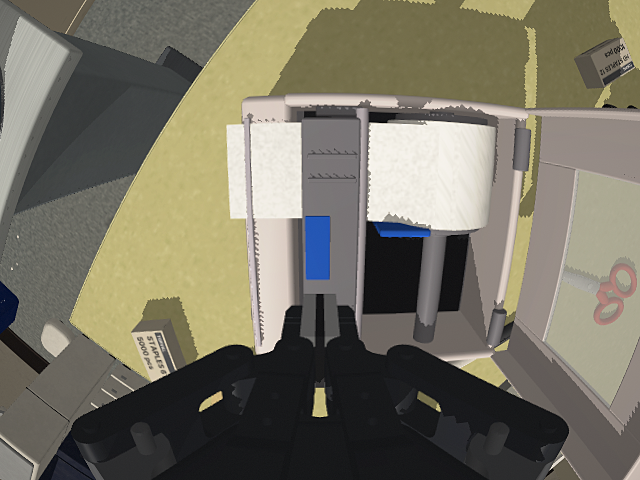

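The picture shows the guide's tab flush against the roll end at (400,230). The head is level, with its pad at (317,247) and z=107. Next is the cover.

Request:
arm_command(increments=[[0, 0, -0.2, 0, 0, 0, 0], [0, 0, -0.35, 0, 0, 0, 0], [0, 0, -0.35, 0, 0, 0, 0], [0, 0.2, -0.35, 0, 0, 0, 0], [0, 0.4, -0.35, 0, 0, 0, 0], [0, 0.6, -0.35, 0, 0, 0, 0], [0, 0.67, -0.35, 0, 0, 0, 0], [0, 0.67, -0.35, 0, 0, 0, 0], [0, 0.67, -0.35, 0, 0, 0, 0]])

```text
clock: 13.55
tcp_pos: [622.4, 292.9, 295.6]
ee_rot: [0.443, 0.897, -0.002, -0.002]
ft_force: [-1.0, -0.9, 0.5]
gripper_width: -0.5
finger_force: 0.0
```

```bash
python3 st.py
python3 - <<'E'
from h import *
s=arm.get_state();r=148
print(inc([150,0,247],s["tcp_pos"],s["ee_rot"]))
for th in np.arange(1.6,-0.01,-0.1):
    c=[90-r*np.cos(th)+22*np.sin(th)+11,0,100+r*np.sin(th)+22*np.cos(th)]
    print(round(th,1),np.round(c),inc(c,s["tcp_pos"],s["ee_rot"])[0].round(3))
E
```

```text
clk 13.55 tip [146.5   0.6 298.6] F printer [-1.29 -0.09  0.51]
(array([-0.0023,  0.0123,  0.1718]), array([-0.0007, -0.0002,  0.    ]), array([626., 295., 244.]))
1.6 [127.   0. 247.] [-0.002 -0.063  0.171]
1.5 [112.   0. 249.] [-0.002 -0.113  0.165]
1.4 [ 98.   0. 250.] [-0.002 -0.163  0.164]
1.3 [ 83.   0. 248.] [-0.002 -0.212  0.168]
1.2 [ 68.   0. 246.] [-0.002 -0.261  0.177]
1.1 [ 53.   0. 242.] [-0.002 -0.309  0.19 ]
1.0 [ 40.   0. 236.] [-0.002 -0.356  0.209]
0.9 [ 26.   0. 230.] [-0.002 -0.4    0.232]
0.8 [ 14.   0. 221.] [-0.002 -0.442  0.259]
0.7 [  2.   0. 212.] [-0.002 -0.481  0.29 ]
0.6 [ -9.   0. 202.] [-0.002 -0.516  0.325]
0.5 [-18.   0. 190.] [-0.002 -0.548  0.363]
0.4 [-27.   0. 178.] [-0.003 -0.576  0.405]
0.3 [-34.   0. 165.] [-0.003 -0.599  0.449]
0.2 [-40.   0. 151.] [-0.003 -0.618  0.495]
0.1 [-44.   0. 137.] [-0.003 -0.633  0.542]
-0.0 [-47.   0. 122.] [-0.003 -0.642  0.591]
```

Request:
arm_command(increments=[[0, 0, 0, 0, 0, 0, 0], [0, 0, 0.1, 0, 0, 0, 0], [0, 0, 0.18, 0, 0, 0, 0], [0, 0, 0.18, 0, 0, 0, 0], [0, 0, 0.18, 0, 0, 0, 0]])

```text
clock: 14.18
tcp_pos: [624.4, 293.5, 245.2]
ee_rot: [0.443, 0.896, 0.001, 0.001]
ft_force: [0.2, -0.3, 1.2]
gripper_width: 0.0
finger_force: 0.0
```

```bash
python3 st.py
python3 - <<'E'
from h import *
P,im=wpts();q=P.reshape(-1,3)
k=(q[:,2]>245)&(q[:,2]<285)&(abs(q[:,1])<80)&(q[:,0]<130)&(q[:,0]>60);print("edge",k.sum(),np.round(np.percentile(q[k],[1,50,99],axis=0),1) if k.any() else 0)
s=arm.get_state();r=148
for th in np.arange(1.6,-0.01,-0.1):
    c=[90-r*np.cos(th)+22*np.sin(th)+11,0,100+r*np.sin(th)+22*np.cos(th)]
    print(round(th,1),inc(c,s["tcp_pos"],s["ee_rot"])[0].round(3))
E
```

```text
clk 14.175 tip [ 1.484e+02 -1.000e-01  2.482e+02] F printer [-0.03 -0.4   1.2 ]
edge 13829 [[101.8  -7.6 246.8]
 [113.4  42.4 263.9]
 [122.1  79.3 268.2]]
1.6 [ 0.    -0.071  0.004]
1.5 [ 0.    -0.121 -0.002]
1.4 [ 0.    -0.171 -0.004]
1.3 [ 0.   -0.22 -0.  ]
1.2 [ 0.    -0.27   0.008]
1.1 [ 0.    -0.318  0.022]
1.0 [ 0.    -0.364  0.04 ]
0.9 [ 0.    -0.408  0.062]
0.8 [ 0.    -0.45   0.089]
0.7 [ 0.   -0.49  0.12]
0.6 [ 0.001 -0.525  0.155]
0.5 [ 0.001 -0.557  0.193]
0.4 [ 0.001 -0.586  0.234]
0.3 [ 0.001 -0.61   0.278]
0.2 [ 0.001 -0.629  0.324]
0.1 [ 0.001 -0.644  0.371]
-0.0 [ 0.001 -0.654  0.42 ]
```

Request:
arm_command(increments=[[0, -0.045, 0.004, 0, 0, 0, 0], [0, -0.07, 0.004, 0, 0, 0, 0], [0, -0.095, 0, 0, 0, 0, 0], [0, -0.121, -0.002, 0, 0, 0, 0], [0, -0.146, -0.003, 0, 0, 0, 0], [0, -0.171, -0.004, 0, 0, 0, 0], [0, -0.22, 0, 0, 0, 0, 0], [0, -0.27, 0.008, 0, 0, 0, 0], [0, -0.318, 0.022, 0, 0, 0, 0], [0, -0.364, 0.04, 0, 0, 0, 0], [0, -0.408, 0.062, 0, 0, 0, 0], [0, -0.45, 0.089, 0, 0, 0, 0], [0, -0.45, 0.089, 0, 0, 0, 0]])

```text
clock: 15.85
tcp_pos: [514.1, 210.6, 215.9]
ee_rot: [0.443, 0.896, -0.002, -0.002]
ft_force: [-0.3, 0.5, -0.3]
gripper_width: 0.0
finger_force: 0.0
```

```bash
python3 st.py
python3 - <<'E'
from h import *
P,im=wpts();q=P.reshape(-1,3)
k=(abs(q[:,1]-60)<20)&(q[:,0]<95)&(q[:,0]>-30)&(q[:,2]>120);A=q[k];print("cover",k.sum(),np.polyfit(A[:,0],A[:,2],1),np.round(np.percentile(A,[1,50,99],axis=0),1))
s=arm.get_state();r=148
for th in np.arange(.8,-0.01,-0.1):
    c=[90-r*np.cos(th)+22*np.sin(th)+11,0,100+r*np.sin(th)+22*np.cos(th)]
    print(round(th,1),inc(c,s["tcp_pos"],s["ee_rot"])[0].round(3))
E
```

```text
clk 15.85 tip [ 10.5   1.1 218.9] F printer [ 0.05  0.58 -0.25]
cover 20178 [ -0.88136219 213.02250508] [[-26.   40.4 129.7]
 [ 11.2  60.5 205.7]
 [ 91.7  79.6 228.9]]
0.8 [-0.003  0.007 -0.007]
0.7 [-0.003 -0.032  0.024]
0.6 [-0.003 -0.067  0.059]
0.5 [-0.003 -0.099  0.097]
0.4 [-0.003 -0.127  0.139]
0.3 [-0.003 -0.151  0.182]
0.2 [-0.003 -0.17   0.229]
0.1 [-0.003 -0.184  0.276]
0.0 [-0.003 -0.194  0.325]
```

Request:
arm_command(increments=[[-0.003, -0.032, 0.024, 0, 0, 0, 0], [-0.003, -0.067, 0.059, 0, 0, 0, 0], [-0.003, -0.099, 0.097, 0, 0, 0, 0], [-0.003, -0.127, 0.139, 0, 0, 0, 0], [-0.003, -0.151, 0.182, 0, 0, 0, 0], [-0.003, -0.17, 0.229, 0, 0, 0, 0], [-0.003, -0.184, 0.276, 0, 0, 0, 0], [-0.003, -0.19, 0.295, 0, 0, 0, 0], [-0.003, -0.19, 0.305, 0, 0, 0, 0], [-0.003, -0.19, 0.305, 0, 0, 0, 0]])

```text
clock: 17.15
tcp_pos: [471.7, 176.1, 125.5]
ee_rot: [0.443, 0.897, -0.0, -0.0]
ft_force: [0.7, -0.2, 0.4]
gripper_width: 0.1
finger_force: 0.0
```

```bash
python3 st.py
```

```text
clk 17.15 tip [-44.1  -0.6 128.5] F printer [ 0.41 -0.55  0.44]
```

Request:
arm_command(increments=[[0, 0, 0.004, 0, 0, 0, 0], [0, 0, 0.008, 0, 0, 0, 0], [0, 0, 0.012, 0, 0, 0, 0], [0, 0, 0.012, 0, 0, 0, 0]])

```text
clock: 17.65
tcp_pos: [472.1, 176.1, 122.8]
ee_rot: [0.443, 0.897, 0.0, 0.0]
ft_force: [-1.1, -0.9, 8.1]
gripper_width: -0.0
finger_force: 3.3
```

```bash
python3 st.py
```

```text
clk 17.65 tip [-43.8  -0.8 125.8] F printer [-1.45 -0.04  8.08]
```

Request:
arm_command(increments=[[0, 0, 0.003, 0, 0, 0, 0], [0, 0, 0.006, 0, 0, 0, 0], [0, 0, 0.006, 0, 0, 0, 0]])

```text
clock: 18.02
tcp_pos: [472.1, 176.2, 122.6]
ee_rot: [0.443, 0.897, 0.0, 0.001]
ft_force: [-4.5, -0.5, 19.2]
gripper_width: 0.0
finger_force: 9.8
```

```bash
python3 st.py
```

```text
clk 18.025 tip [-43.8  -0.8 125.6] F printer [-3.89  2.31 19.19]
```

Request:
arm_command(increments=[[0, 0, -0.1, 0, 0, 0, 0], [0, 0, -0.25, 0, 0, 0, 0], [0, -0.1, -0.4, 0, 0, 0, 0], [0, -0.1, -0.4, 0, 0, 0, 0], [0, -0.1, -0.4, 0, 0, 0, 0]])

```text
clock: 18.65
tcp_pos: [448.1, 158.1, 240.0]
ee_rot: [0.443, 0.896, 0.0, 0.0]
ft_force: [-0.5, 0.9, -0.3]
gripper_width: -0.2
finger_force: 0.0
```

```bash
python3 st.py
python3 - <<'E'
from h import *
P,im=wpts();q=P.reshape(-1,3)
k=(abs(q[:,1])<90)&(abs(q[:,1])>75)&(q[:,0]<85)&(q[:,0]>-70)&(q[:,2]>112)&(q[:,2]<140);A=q[k];print("cover",k.sum(),np.polyfit(A[:,0],A[:,2],1),np.round(np.percentile(A,[1,50,99],axis=0),1))
cv2.imwrite("pics/w7.png",im[...,::-1])
f=arm.grab_frame("scene");Q=(pts(f)-O)@RP;q=Q.reshape(-1,3)
k=(abs(q[:,1])<95)&(q[:,0]<85)&(q[:,0]>-70)&(q[:,2]>112)&(q[:,2]<140);A=q[k];print("scene cover",k.sum(),np.polyfit(A[:,0],A[:,2],1),np.round(np.percentile(A,[1,50,99],axis=0),1))
k=(q[:,2]>84)&(q[:,2]<104)&(abs(q[:,0])<150)&(abs(q[:,1])<130);print(cv2.minAreaRect((q[k]@RP.T+O)[:,:2].astype(np.float32)))
c=f["image"][150:370,200:500];cv2.imwrite("pics/s8.png",cv2.resize(c,None,fx=2.6,fy=2.6,interpolation=cv2.INTER_CUBIC)[...,::-1])
E
```

```text
clk 18.65 tip [-73.9  -0.6 243. ] F printer [ 0.12  1.05 -0.28]
cover 6288 [1.03071676e-03 1.22031942e+02] [[-68.  -89.5 120.4]
 [  5.6  78.6 122. ]
 [ 83.1  89.7 123.6]]
scene cover 5303 [-2.82823275e-03  1.20308461e+02] [[-68.9 -93.4 117.5]
 [ -1.1  -6.5 120.3]
 [ 82.4  92.6 123. ]]
((499.83392333984375, 196.80093383789062), (208.17840576171875, 200.1583709716797), 37.481109619140625)
```

View pics/s8.png

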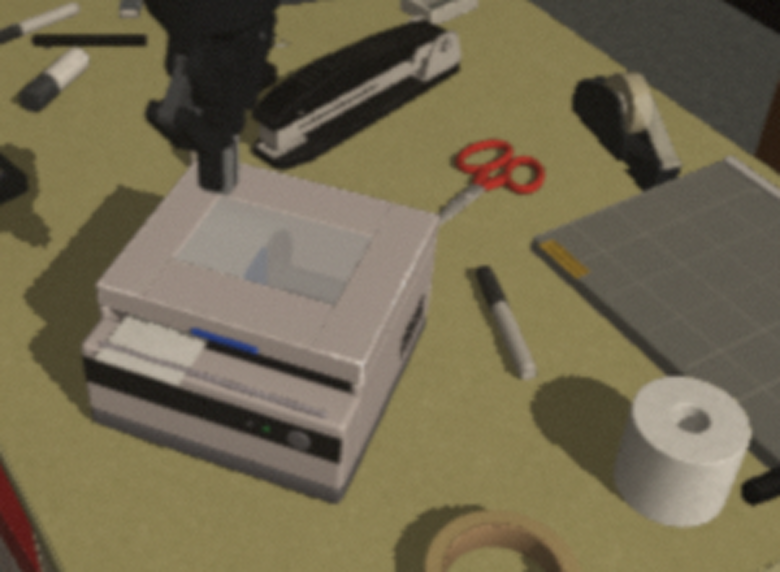

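The picture shows the cover flat on the rim (front edge from (100,300) to (360,375)). Its depth slope is 0.001 at z=122, so it is shut, and the printer hasn't moved. The robot is clear.

```bash
python3 -c "
from station import arm
print(arm.job_done())"
```

```text
the job is handed in; nothing more can be done
None
```

The job is handed in: the roll guide touches the roll, the print head is fully down and the cover is shut flush, done in that order in about 19 s, with the printer and the rest of the desk left where they were.

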